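# Put two reagent bottles away in the divided bottle carrier

## Robot

A 6-joint arm with a two-finger parallel gripper is mounted at the origin on a cart in front of the work surface, level with it; the furniture and walls round the work are solid. World frame = base frame: x ahead of the robot, y to its left, z up, the work surface at z = 0. Lengths are in m, angles in rad, forces in N, time in s.
With the tool pointing down it reaches from about 0.25 to 0.8 m from the base axis. Payload 3.9 kg.
Tool frame: the origin (TCP) lies at the very end of the fingers, on their centre line; the grasp point (between the pads) lies 19 mm behind it; z points along the fingers, y is the line along which they close (so a half turn about z gives the same grasp; the last joint's range is limited). The gripper opens to 85 mm and grips with 20 to 120 N. Pads are 22 mm wide; open, the fingers measure 114 mm over their backs; the gripper's body (76 mm by 85 mm) begins 54 mm behind the grasp point. The pads swing forward as they close: fully open they stand 13 mm farther back than shut.
Start: joints at [1.117, 0.26, -0.138, 1.173, 0, 1.571], TCP at [0.23, 0.472, 0.231] pointing down, gripper open.
Joint ranges: [-2.78, 2.78], [-0.83, 1.72], [-1.28, 1.37], [-1.9, 2.12], [-1.57, 1.48], [-3.14, 3.14]. Speed limits (rad/s): [2.57, 2.57, 3.14, 3.14, 3.14, 3.14].

## Interface

Orientations are given as a rotation vector (axis times angle).
In Python, from workcell import ctrl gives the robot as it stands.
- The arm moves only by the tool jog_arm, never from a script. Its argument "series" is one flat list of numbers, 7 for each row, row after row: the turn, a rotation vector about the tool's x, y, z in degrees, then the shift along the tool's x, y, z in mm, then the closure in counts, from 0 (fully open) to 255 (shut). In form: [wx, wy, wz, dx, dy, dz, gripper, wx, wy, wz, dx, dy, dz, gripper, ...]. A call has exactly 5 rows; each row is the pose to reach, as a shift and turn from the pose commanded when the call began, along the tool's axes at that moment; what a row does not reach only later rows make up. A row lasts 1/8 s, in which the tool goes at most 62.5 mm and 10.7 degrees, less where a joint would pass 70% of its speed; a pose out of reach is approached as far as the arm can. A call with a gripper value outside its range is refused whole. The fingers move at their own pace and stop on an object; "squeeze" is the grip in N (left out, the last holds). Time passes only in rows, so rows that repeat a pose let the fingers close, or fill a call up. It gives the time, the measured TCP pose, the force, the opening and the grip force at its end, in the units of the state.
- ctrl.read_state(): the state, without advancing time (a new reading comes with each control period).
- ctrl.read_camera(name): name is "scene" or "side" or "wrist"; returns a dict with "img" (400x640x3 uint8, red, green, blue), "fx", "fy", "cx", "cy" (pixels), "R" (3x3) and "t" (3): a world point X has camera coordinates R X + t. Camera axes: x right, y down, z forward; pixel columns grow to the right and rows downward; lengths in m; the calibration is good to about 2 mm. The wrist camera is an equidistant fisheye: a pixel r from the principal point sees the ray r / f radians off the axis. A picture is of the moment at which its call begins. There is no depth.
- ctrl.sign_off(): hands the job in; it is judged then, once.
The state is a dict: "clock": time; "joint_positions": joint angles; "joint_vel": joint speeds; "joint_efforts": joint torques, N m; "tool_pos": TCP position; "orientation": TCP orientation; "contact_force": force on the tool from outside, world axes, zero at the start; "wrist_torque": the same for the moment, N m; "gripper_width": finger opening in m; "finger_force": force on a finger pad.
Only numpy, scipy, OpenCV 4.12 (cv2) and the standard library are available. Lean on these libraries where they do the work, as an engineer would, in place of code of your own. Each camera call takes 0.05 s, during which the arm holds its last target. There are 200 camera calls.

## Task

Put the two small screw-cap bottles that stand in the open to the left of the grey divided carrier (not those at the back by the cabinet) into it: upright, each on the floor of an empty cell of its own. Set them down gently, do not drop them, leave the stored bottle in its cell, and do not push the other things on the worktop about.

Things in the scene. Friction and masses are not known exactly. Their poses are not given: they have to be found in the camera images.
- carrier: Grey open carrier, 149 x 149 x 58 mm, fixed, at any yaw. Origin: centre of its underside, on the worktop; x, y along its walls. Four cells, 70 x 70 mm clear, centres at (+-36.5, +-36.5) mm; walls and dividers 3 mm thick, all 58 mm high; cell floor 6 mm above the underside. Ledges stick out 10 mm on its +y and -y sides, 46 mm up. One cell holds bottle_stored, three are empty.
- bottle_1_center (a point): Clear glass bottle with a screw cap, 104 mm tall, 0.2 kg. Body 56 mm in diameter up to 55 mm, then the shoulder slopes in; the cap is the topmost 26 mm and 42 mm in diameter, fixed to the bottle, and can be gripped from any side. The point is the bottle's centre, 52 mm above its underside; z points to the cap. To be put away; it starts upright on the worktop.
- bottle_2_center (a point): Brown glass bottle with a screw cap, 104 mm tall, 0.2 kg. Body 56 mm in diameter up to 55 mm, then the shoulder slopes in; the cap is the topmost 26 mm and 42 mm in diameter, fixed to the bottle, and can be gripped from any side. The point is the bottle's centre, 52 mm above its underside; z points to the cap. To be put away; it starts upright on the worktop.
- bottle_stored_center (a point): Clear glass bottle with a screw cap, 104 mm tall, 0.2 kg. Body 56 mm in diameter up to 55 mm, then the shoulder slopes in; the cap is the topmost 26 mm and 42 mm in diameter, fixed to the bottle, and can be gripped from any side. The point is the bottle's centre, 52 mm above its underside; z points to the cap. It already stands in a cell of the carrier and stays there.
- beaker_center (a point): Empty beaker, 54 mm in diameter, 70 mm high, to be left alone. The point is its centre, half-way up.
- vial_center (a point): Sample vial with a cap, 27 mm in diameter, 59 mm high, standing between the places of the two bottles, to be left alone. The point is its centre, half-way up.
- felt_marker_center (a point): Marker pen lying on the worktop, 136 mm long along its y, 17 mm thick, to be left alone. The point is its centre.
- cutter_center (a point): Tube cutter lying on the worktop, 24 x 89 x 18 mm, to be left alone; behind and right of it stands the heater, whose glass dome rises to 290 mm above the worktop. The point is the centre of the cutter.
- bench_timer_center (a point): Bench timer lying on the worktop, 62 x 66 x 20 mm, to be left alone. The point is its centre.

How it is judged:
By the outcome, as a careful person would: the job done as asked, in the order asked, and still so for the second after the job is handed in, with the robot touching nothing.
It also fails if it takes over 61 s, if anything falls off the work surface, if the arm or the gripper's body presses on something with over 40 N, if the wrist force passes 120 N, or if a joint passes its speed limit or range.

## Working session

There is one attempt and no reset: what is moved stays moved. The work goes in short steps, Python scripts to look and compute and a tool call to move; the robot and the scene stay as the last step left them, time stands still between calls to the robot, and variables do not carry over. Pictures are saved under pics/ and viewed, at most 12 in all, crops included, and the job is handed in when it is done.

Besides the shell and the picture viewer there is one more tool, called after "Request:" as name(argument=value, ...) on one line, values as JSON. jog_arm: Moves the arm, as the interface text tells. Its arguments: {"type":"object","properties":{"series":{"type":"array"},"squeeze":{"type":"number"}},"required":["series"]}

```bash
mkdir -p pics; ls
python3 - <<'E'
from workcell import ctrl
import cv2,numpy as np
for n in("scene","side","wrist"):
    c=ctrl.read_camera(n); cv2.imwrite(f"pics/{n}0.png",c["img"][:,:,::-1]); np.savez(f"pics/{n}0.npz",**c)
    print(n,c["fx"],c["cx"],c["cy"],(-c["R"].T@c["t"]).round(3),c["R"][2].round(2))
print(ctrl.read_state())
E
```

```text
pics
scene 451.40460677149673 330.1297378307701 199.34687901270408 [-0.203  0.843  0.664] [ 0.61 -0.62 -0.49]
side 434.7109201217137 323.0909845421225 197.06416742682836 [ 0.466 -0.927  0.545] [ 0.1   0.89 -0.44]
wrist 309.70691628693146 313.0130105501221 201.40092853661588 [0.158 0.506 0.374] [ 0.28 -0.14 -0.95]
{'clock': 0.15, 'joint_positions': array([ 1.11699555e+00,  2.60538931e-01, -1.39070695e-01,  1.17270469e+00,
        1.40250530e-05,  1.57076389e+00]), 'joint_vel': array([-0.00121757, -0.0024127 ,  0.00417505, -0.00026355, -0.00144551,
       -0.00241177]), 'joint_efforts': array([ 4.05216178e-04, -4.06005585e+01,  2.54166538e+01,  1.26956409e-02,
        7.68080895e-05,  2.88393117e-06]), 'tool_pos': array([0.22991814, 0.47139413, 0.23065385]), 'orientation': array([-7.06598084e-01, -3.06073303e+00,  2.31810590e-03]), 'contact_force': array([ 0.35597548, -0.34095797,  0.42251124]), 'wrist_torque': array([ 0.02421169, -0.02733949, -0.01461794]), 'finger_force': 0.0, 'gripper_width': 0.08505170278573822}
```

View pics/scene0.png

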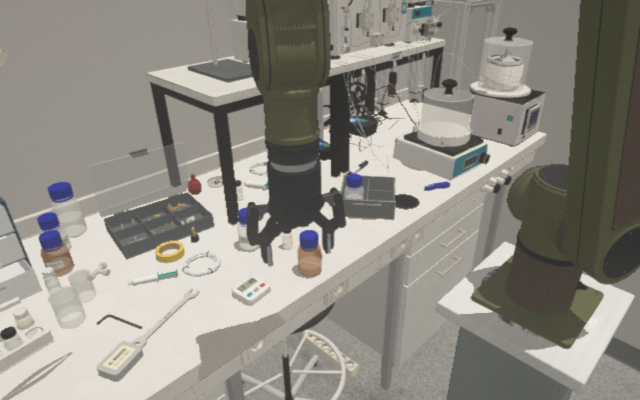

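View pics/side0.png

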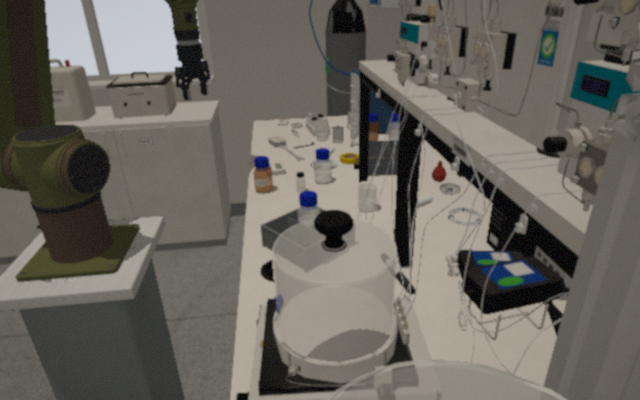

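View pics/wrist0.png

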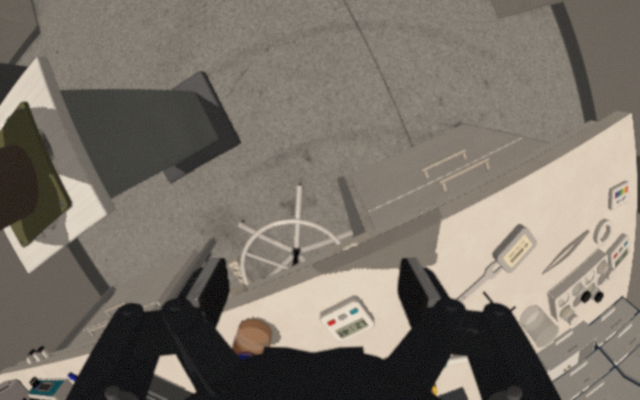

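The scene view shows the clear bottle (247,230), brown bottle (309,250), vial (288,240), stored cap (354,180) and carrier (~368,195). In the side view the caps are at brown (262,162), clear (322,154) and stored (308,199). The wrist view shows the brown bottle at (252,335) and the timer.

```bash
cat > h.py <<'E'
import numpy as np,cv2
def load(n):
    return dict(np.load(f"pics/{n}.npz"))
def ray(c,u,v):
    d=np.array([(u-c["cx"])/c["fx"],(v-c["cy"])/c["fy"],1.]); R=c["R"]
    return -R.T@c["t"], R.T@d/np.linalg.norm(d)
def fray(c,u,v):
    a=np.array([(u-c["cx"])/c["fx"],(v-c["cy"])/c["fy"]]); r=np.linalg.norm(a)+1e-12
    d=np.r_[a/r*np.sin(r),np.cos(r)]; return -c["R"].T@c["t"], c["R"].T@d
def plane(o,d,z): return o+d*(z-o[2])/d[2]
def tri(r1,r2):
    (o1,d1),(o2,d2)=r1,r2
    k=np.linalg.lstsq(np.c_[d1,-d2],o2-o1,rcond=None)[0]
    p,q=o1+k[0]*d1,o2+k[1]*d2; return (p+q)/2,np.linalg.norm(p-q)
def blobs(img,amin=25):
    h=cv2.cvtColor(img,cv2.COLOR_RGB2HSV)
    m=cv2.inRange(h,(112,120,50),(128,255,255))
    n,l,s,ce=cv2.connectedComponentsWithStats(m)
    return [(ce[i].round(1),s[i]) for i in range(1,n) if s[i][4]>=amin]
E
python3 - <<'E'
from h import *
C={n:load(n+"0") for n in("scene","side")}
for n,c in C.items():
    print(n)
    for ce,s in blobs(c["img"]): print(ce,s[:5],plane(*ray(c,*ce),.091).round(3))
def px(n,u,v): return ray(C[n],u,v)
im=C["scene"]["img"][160:230,325:425]
a=cv2.resize(im,None,fx=6,fy=6,interpolation=cv2.INTER_CUBIC)
cv2.imwrite("pics/crop1.png",a[:,:,::-1])
E
```

```text
scene
[354.4 179.4] [347 174  15  13 132] [ 0.538 -0.013  0.091]
[ 59.5 190.3] [ 48 183  24  18 298] [1.069 0.585 0.091]
[439.1 184.5] [427 182  22   6  50] [ 0.35  -0.15   0.091]
[242.9 212.2] [239 208   8   9  55] [0.618 0.311 0.091]
[ 47.6 220.4] [ 38 213  19  17 233] [0.925 0.659 0.091]
[ 49.5 238.3] [ 40 231  21  17 241] [0.839 0.681 0.091]
[309.2 235.8] [301 231  16  13 144] [0.425 0.269 0.091]
side
[372.9 116.7] [369 112   9  10  83] [0.843 0.673 0.091]
[394.7 116.9] [392 112   6  10  45] [0.923 0.653 0.091]
[322.1 153.7] [317 149  12  10 106] [0.602 0.303 0.091]
[261.1 162.1] [255 157  14  12 134] [0.42  0.267 0.091]
[307.9 198.6] [300 191  16  16 213] [0.532 0.002 0.091]
```

View pics/crop1.png

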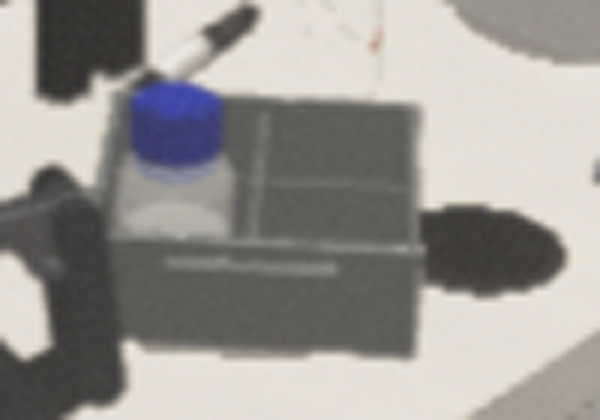

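The crop shows the carrier rim corners at about (112,238), (418,246), (420,105) and (112,95) in crop pixels, with the stored bottle in a left-hand cell.

Run:
```python
from h import *
c=load("scene0")
s=load("side0")
P=[]
for x,y in [(112,236),(420,246),(420,103),(112,93)]:
    P.append(plane(*ray(c,325+(x-2.5)/6,160+(y-2.5)/6),.058))
P=np.array(P);print(P.round(3), np.linalg.norm(P-np.roll(P,-1,0),axis=1).round(3),P.mean(0).round(3))
for i in range(4):
    e=P[(i+1)%4]-P[i];print(np.degrees(np.arctan2(e[1],e[0])).round(1))
for a,b in [((354.4,179.4),(307.9,198.6)),((309.2,235.8),(261.1,162.1)),((288,232),(300,176)),((245.5,212.2),(322.1,153.7))]:
    print(tri(ray(c,*a),ray(s,*b)))
from scipy.spatial.transform import Rotation as Ro
print(Ro.from_rotvec([-.7066,-3.0607,.0023]).as_matrix().round(3))
```

```text
[[ 0.525  0.047  0.058]
 [ 0.418 -0.042  0.058]
 [ 0.506 -0.159  0.058]
 [ 0.624 -0.06   0.058]] [0.14  0.146 0.154 0.147] [ 0.518 -0.053  0.058]
-140.0
-52.9
39.5
132.8
(array([ 0.53175834, -0.00589842,  0.09543571]), np.float64(0.0009660445315744878))
(array([0.42123018, 0.27011001, 0.09130171]), np.float64(0.004782919944420163))
(array([0.52770996, 0.2474644 , 0.04546219]), np.float64(0.0038144210107858996))
(array([0.60533811, 0.30926467, 0.0919501 ]), np.float64(0.007971267781144023))
[[-0.899  0.438 -0.001]
 [ 0.438  0.899 -0.001]
 [ 0.    -0.002 -1.   ]]
```

Request:
jog_arm(series=[0, 0, 0, -60, -22, 0, 0, 0, 0, 0, -120, -45, 0, 0, 0, 0, 0, -180, -67, 0, 0, 0, 0, 0, -230, -86, 0, 0, 0, 0, 0, -260, -97, 0, 0], squeeze=40)

```text
clock: 0.78
tool_pos: [0.4226, 0.2684, 0.2311]
orientation: [-0.711, -3.06, 0.001]
contact_force: [0.0, -0.4, 0.4]
gripper_width: 0.0854
finger_force: 0.0
```

```bash
cat > look.py <<'E'
import sys
from workcell import ctrl
from h import *
k=sys.argv[1]
for n in sys.argv[2:]:
    c=ctrl.read_camera(n); np.savez(f"pics/{n}{k}.npz",**c); cv2.imwrite(f"pics/{n}{k}.png",c["img"][:,:,::-1])
    for ce,s in blobs(c["img"]):
        print(n,ce,s[:5],plane(*(fray if n=="wrist" else ray)(c,*ce),.104 if n=="wrist" else .091).round(3))
s=ctrl.read_state();print(s["clock"],s["tool_pos"].round(4))
E
python3 look.py 1 wrist scene side
python3 - <<'E'
from h import *
c=load("scene0")
for n,u,v,z in [("heater front corner",397,160,0.0),("post",237,222,0),("post2",340,175,0),("shelf corner",210,100,.3)]: print(n,plane(*ray(c,u,v),z).round(3))
E
```

```text
wrist [318.  184.3] [ 296  161   45   47 1589] [0.418 0.275 0.104]
wrist [615.6 294.9] [605 282  22  27 396] [0.82  0.663 0.104]
wrist [ 63.3 303.3] [ 51 297  29  12 158] [ 0.41  -0.137  0.104]
wrist [400.8 311.4] [395 296  15  28 192] [0.592 0.295 0.104]
wrist [602.7 329.7] [593 319  21  23 276] [0.901 0.641 0.104]
wrist [169.1 358. ] [159 354  20   9 144] [ 0.547 -0.014  0.104]
wrist [588.3 373.6] [578 361  21  25 300] [1.053 0.629 0.104]
scene [354.  176.7] [348 174  13   6  61] [ 0.55  -0.025  0.091]
scene [ 59.4 190.3] [ 48 183  23  18 297] [1.069 0.585 0.091]
scene [439.  184.6] [427 182  22   7  54] [ 0.35  -0.149  0.091]
scene [246.2 210.4] [239 208  15   6  53] [0.619 0.3   0.091]
scene [ 47.6 220.3] [ 38 213  20  16 229] [0.926 0.658 0.091]
scene [ 49.2 238.3] [ 40 231  20  17 226] [0.84  0.682 0.091]
side [372.7 116.8] [369 112   9  10  78] [0.842 0.672 0.091]
side [394.8 117. ] [392 113   6   9  45] [0.923 0.652 0.091]
side [322.1 153.8] [317 149  11  10 104] [0.602 0.302 0.091]
side [261.6 162.4] [256 157  13  12 120] [0.421 0.264 0.091]
side [307.8 198.7] [300 191  16  16 218] [0.532 0.002 0.091]
0.925 [0.4219 0.2696 0.231 ]
heater front corner [ 0.648 -0.367  0.   ]
post [0.717 0.269 0.   ]
post2 [ 0.712 -0.14   0.   ]
shelf corner [0.865 0.214 0.3  ]
```

View pics/wrist1.png

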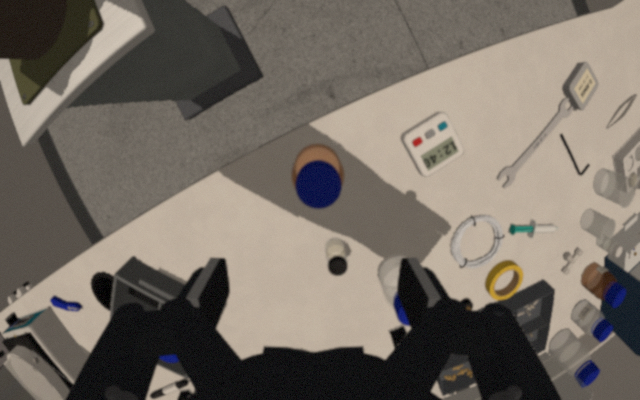

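The cap lies directly under the TCP: wrist pixel (318,184) gives (0.418,0.275), and the vial and clear bottle are clear of the fingers. Descending.

Request:
jog_arm(series=[0, 0, 0, 1, 0, 50, 0, 0, 0, 0, 2, 0, 100, 0, 0, 0, 0, 2, 0, 135, 0, 0, 0, 0, 2, 0, 152, 0, 0, 0, 0, 2, 0, 160, 0])

```text
clock: 1.55
tool_pos: [0.4178, 0.272, 0.0701]
orientation: [-0.703, -3.06, 0.002]
contact_force: [0.3, -0.2, 0.1]
gripper_width: 0.0857
finger_force: 0.0
```

Request:
jog_arm(series=[0, 0, 0, 0, 0, 0, 160, 0, 0, 0, 0, 0, 0, 180, 0, 0, 0, 0, 0, 0, 200, 0, 0, 0, 0, 0, 0, 200, 0, 0, 0, 0, 0, 0, 200], squeeze=40)

```text
clock: 2.17
tool_pos: [0.4205, 0.2724, 0.0724]
orientation: [0.706, 3.059, 0.004]
contact_force: [-0.4, 1.9, 6.2]
gripper_width: 0.0415
finger_force: 40.4
```

Request:
jog_arm(series=[0, 0, 0, 0, 0, -10, 200, 0, 0, 0, 0, 0, -30, 200, 0, 0, 0, 0, 0, -70, 200, 0, 0, 0, 0, 0, -115, 200, 0, 0, 0, 0, 0, -150, 200])

```text
clock: 2.8
tool_pos: [0.4192, 0.2711, 0.223]
orientation: [0.707, 3.061, -0.001]
contact_force: [1.1, 0.4, -3.6]
gripper_width: 0.041
finger_force: 40.9
```

Run:
```python
from workcell import ctrl
print(ctrl.read_state()["joint_positions"])
from scipy.spatial.transform import Rotation as R
import numpy as np
M=R.from_rotvec([-.7066,-3.0607,.0023]).as_matrix()
print(M.T@np.array([.466-.419,-.048-.271,0]))
```

```text
[ 5.74250585e-01  2.20009160e-01 -2.14350036e-01  1.13664695e+00
 -3.98586060e-04  1.02829642e+00]
[-0.18208071 -0.26611362  0.0003942 ]
```

Request:
jog_arm(series=[0, 0, -4, -15, -22, 0, 200, 0, 0, -8, -45, -65, 0, 200, 0, 0, -12, -75, -110, 0, 200, 0, 0, -17, -105, -154, 0, 200, 0, 0, -21, -130, -190, 0, 200])

```text
clock: 3.42
tool_pos: [0.4521, 0.0416, 0.2212]
orientation: [-0.135, -3.137, 0.001]
contact_force: [0.8, 0.7, -2.3]
gripper_width: 0.041
finger_force: 41.3
```

```bash
python3 look.py 2 wrist scene side
```

```text
wrist [ 84.  182.6] [ 67 171  44  24 383] [ 0.415 -0.203  0.104]
wrist [313.3 277.3] [ 266  228   95   98 7282] [0.536 0.033 0.104]
wrist [528.1 287.1] [513 270  31  37 764] [0.592 0.296 0.104]
wrist [619.1 341.4] [610 331  19  22 259] [0.82  0.651 0.104]
wrist [599.2 371.4] [591 362  17  19 211] [0.905 0.634 0.104]
scene [353.2 177.3] [347 174  13   9  60] [ 0.549 -0.02   0.091]
scene [ 59.5 190.3] [ 48 183  24  18 299] [1.069 0.585 0.091]
scene [439.1 184.6] [428 182  21   7  54] [ 0.35  -0.149  0.091]
scene [245.7 211.6] [239 208  15   8  83] [0.615 0.304 0.091]
scene [ 47.5 220.3] [ 38 213  20  16 226] [0.926 0.659 0.091]
scene [ 49.4 238.4] [ 40 231  20  17 242] [0.839 0.682 0.091]
side [372.8 116.8] [369 112  10  10  81] [0.842 0.672 0.091]
side [394.7 117.2] [392 113   6   9  43] [0.922 0.649 0.091]
side [275.2 137.2] [274 131   4  13  38] [0.465 0.493 0.091]
side [322.1 153.6] [317 149  12  10 106] [0.602 0.304 0.091]
side [307.8 198.7] [300 191  16  16 215] [0.532 0.002 0.091]
3.575 [0.4524 0.0419 0.2211]
```

View pics/wrist2.png

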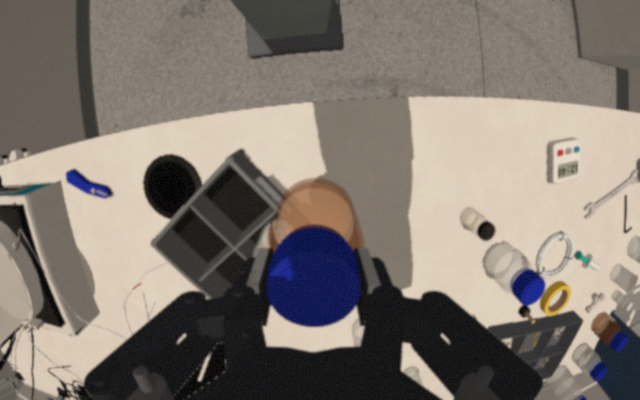

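The wrist view shows the brown bottle held in front of the fingers. The carrier's near rim corner is at about (238,152), its left corner at (155,243), and the near empty cell at (238,195).

Run:
```python
from h import *
im=load("wrist2")["img"][140:300,145:295]
a=cv2.resize(im,None,fx=4,fy=3.75,interpolation=cv2.INTER_CUBIC)
a=cv2.resize(im,None,fx=3.7,fy=3.7,interpolation=cv2.INTER_CUBIC)
a=cv2.convertScaleAbs(a,alpha=1.8)
cv2.imwrite("pics/crop2.png",a[:,:,::-1])
```

```text
(no output)
```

View pics/crop2.png

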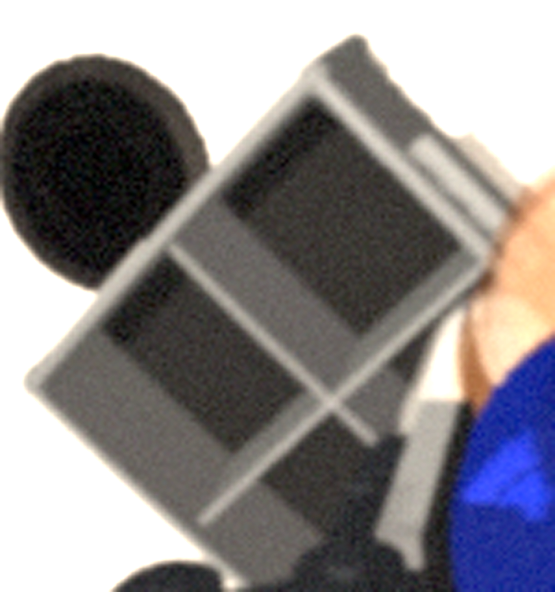

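Run:
```python
from h import *
c=load("wrist2")
Q=[]
for n,x,y in [("near",317,77),("left",38,381),("cross",330,402),("d12",172,246),("dR",484,258),("dB",205,522)]:
    p=plane(*fray(c,145+(x-1.4)/3.7,140+(y-1.4)/3.7),.058);Q.append(p);print(n,p.round(4))
Q=np.array(Q)
f=lambda a,b:(np.linalg.norm(b-a).round(4),np.degrees(np.arctan2(*(b-a)[1::-1])).round(1))
print("near-left .146",f(Q[0],Q[1]),"d12-cross .073",f(Q[3],Q[2]),"dR-cross",f(Q[4],Q[2]),"cross-dB",f(Q[2],Q[5]))
# similarity-free rigid fit, frame e1,e2 units
L=np.array([[-73,73],[-73,-73],[0,0],[-73,0],[0,73],[0,-73]])/1000.
from scipy.optimize import least_squares
def T(p,X): 
    s,k=np.sin(p[2]),np.cos(p[2]); return X@np.array([[k,s],[-s,k]])+p[:2]
r=least_squares(lambda p:(T(p,L)-Q[:,:2]).ravel(),[.518,-.053,.7])
print(r.x[:2].round(4),np.degrees(r.x[2]).round(1),(r.fun*1000).round(1))
h=.0365
print(T(r.x,np.array([[-h,h],[-h,-h],[h,-h],[h,h]])).round(4))
# bottle tilt: underside rays at TCP xy
C=-c["R"].T@c["t"];print(C)
def proj(X):
    v=c["R"]@X+c["t"];a=np.arctan2(np.hypot(*v[:2]),v[2]);return np.array([c["cx"],c["cy"]])+c["fx"]*a*v[:2]/np.hypot(*v[:2])
t=np.array([.4522,.0418])
print(proj(np.r_[t,.151]),proj(np.r_[t,.242]))
```

```text
near [ 0.4211 -0.0424  0.058 ]
left [ 0.5085 -0.1569  0.058 ]
cross [ 0.5207 -0.0557  0.058 ]
d12 [ 0.4665 -0.0964  0.058 ]
dR [ 0.4781 -0.0018  0.058 ]
dB [ 0.563  -0.1088  0.058 ]
near-left .146 (np.float64(0.1441), np.float64(-52.6)) d12-cross .073 (np.float64(0.0677), np.float64(36.9)) dR-cross (np.float64(0.0687), np.float64(-51.7)) cross-dB (np.float64(0.0679), np.float64(-51.4))
[ 0.5218 -0.0546] 37.9 [-1.8  0.6  0.5 -0.1  1.1  1.2 -2.3 -3.  -1.2  4.8  3.6 -3.4]
[[ 0.4706 -0.0482]
 [ 0.5154 -0.1058]
 [ 0.573  -0.061 ]
 [ 0.5282 -0.0034]]
[0.37206836 0.04780628 0.3649792 ]
[314.74975396 214.1683894 ] [315.46588573 282.15594267]
```

Request:
jog_arm(series=[0, 0, 0, -8, -28, 0, 200, 0, 0, 0, -17, -62, 0, 200, 0, 0, 0, -24, -88, 10, 200, 0, 0, 0, -24, -88, 50, 200, 0, 0, 0, -24, -88, 75, 200])

```text
clock: 4.2
tool_pos: [0.4681, -0.0451, 0.1447]
orientation: [-0.137, -3.136, -0.001]
contact_force: [-0.2, 0.2, -2.6]
gripper_width: 0.041
finger_force: 41.6
```

```bash
python3 look.py 3 wrist scene side|tail -1;python3 - <<'E'
from h import *
w=load("wrist3")["img"][120:340,150:480]; s=load("scene3")["img"][130:220,310:430]; d=load("side3")["img"][140:260,240:370]
r=lambda a,f:cv2.resize(a,None,fx=f,fy=f,interpolation=cv2.INTER_CUBIC)
o=np.zeros((600,800,3),np.uint8)
w=r(w,1.2);s=r(s,3.3);d=r(d,2.5)
o[:w.shape[0],:w.shape[1]]=w; o[300:300+s.shape[0],:s.shape[1]]=s; o[:d.shape[0],420:420+d.shape[1]]=d
cv2.imwrite("pics/m3.png",cv2.convertScaleAbs(o,alpha=1.6)[:,:,::-1])
E
```

```text
4.35 [ 0.4676 -0.0449  0.1452]
```

View pics/m3.png

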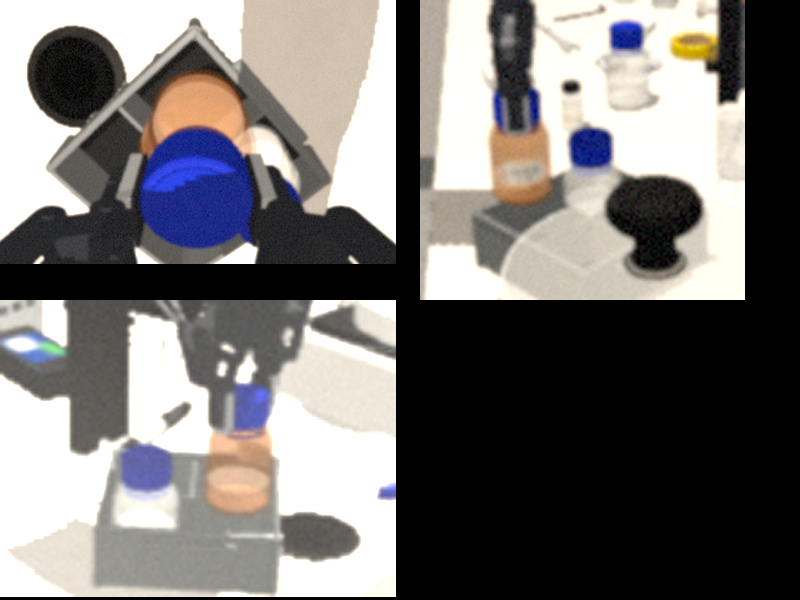

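The brown bottle hangs upright over the near cell, with its underside just above the rim. The rim corners in the wrist view are near (314,147), left (192,256) and right (423,270).

Run:
```python
from h import *
c=load("wrist3")
for u,v in [(314,147.5),(191.7,255.8),(423,270)]: print(plane(*fray(c,u,v),.058).round(4))
print("bottle underside rim pts (z .075)",plane(*fray(c,150+198/1.2,120+71/1.2),.13).round(4))
```

```text
[ 0.4213 -0.0412  0.058 ]
[ 0.5047 -0.1578  0.058 ]
[0.5371 0.0474 0.058 ]
bottle underside rim pts (z .075) [ 0.4278 -0.0415  0.13  ]
```

Request:
jog_arm(series=[0, 0, 0, -2, -3, 4, 200, 0, 0, 0, -2, -3, 20, 200, 0, 0, 0, -2, -3, 40, 200, 0, 0, 0, -2, -3, 55, 200, 0, 0, 0, -2, -3, 62, 200])

```text
clock: 4.97
tool_pos: [0.4717, -0.0491, 0.0846]
orientation: [0.137, 3.138, -0.0]
contact_force: [0.7, 0.6, -2.3]
gripper_width: 0.041
finger_force: 41.7
```

Request:
jog_arm(series=[0, 0, 0, 0, 0, 2, 200, 0, 0, 0, 0, 0, 3, 200, 0, 0, 0, 0, 0, 4, 200, 0, 0, 0, 0, 0, 5, 200, 0, 0, 0, 0, 0, 6, 200])

```text
clock: 5.6
tool_pos: [0.4711, -0.0491, 0.0784]
orientation: [0.137, 3.138, 0.0]
contact_force: [-0.3, -0.5, 3.8]
gripper_width: 0.041
finger_force: 42.2
```

Contact (force changed from −2.3 to +3.8 N). Releasing partly, then lifting.

Request:
jog_arm(series=[0, 0, 0, 0, 0, 0, 120, 0, 0, 0, 0, 0, 0, 100, 0, 0, 0, 0, 0, 0, 80, 0, 0, 0, 0, 0, 0, 75, 0, 0, 0, 0, 0, 0, 75])

```text
clock: 6.22
tool_pos: [0.471, -0.0491, 0.0783]
orientation: [0.137, 3.139, 0.0]
contact_force: [0.5, -0.7, 0.1]
gripper_width: 0.0606
finger_force: 0.0
```

Request:
jog_arm(series=[0, 0, 0, 0, 0, -10, 75, 0, 0, 0, 0, 0, -40, 75, 0, 0, 0, 0, 0, -90, 60, 0, 0, 0, 0, 0, -130, 20, 0, 0, 0, 0, 0, -150, 0])

```text
clock: 6.85
tool_pos: [0.4723, -0.0492, 0.2317]
orientation: [0.137, 3.134, -0.0]
contact_force: [0.2, 0.6, -1.0]
gripper_width: 0.0853
finger_force: 0.0
```

```bash
python3 look.py 4 wrist scene side
python3 - <<'E'
from workcell import ctrl
from h import *
from scipy.spatial.transform import Rotation as R
s=ctrl.read_state();M=R.from_rotvec(s["orientation"]).as_matrix()
a=blobs(load("scene4")["img"]);b=blobs(load("side4")["img"])
S,D=load("scene4"),load("side4")
for p,_ in a:
    for q,_ in b:
        X,e=tri(ray(S,*p),ray(D,*q))
        if e<.01 and .07<X[2]<.12: print(p,q,X.round(4),round(e,4), (M.T@(X-s["tool_pos"])).round(3))
print(M.round(3),s["joint_positions"].round(2),s["gripper_width"])
E
```

```text
wrist [132.3 158.7] [111 145  53  28 536] [ 0.421 -0.227  0.104]
wrist [314.9 188.1] [ 292  164   47   49 1799] [ 0.469 -0.048  0.104]
wrist [363.2 242.5] [ 343  220   43   45 1515] [ 0.529 -0.006  0.104]
wrist [573.2 258.1] [560 243  27  31 600] [0.594 0.294 0.104]
wrist [636.2 320.7] [631 310   9  20 115] [0.82  0.631 0.104]
wrist [621.1 349.7] [613 340  17  20 202] [0.908 0.631 0.104]
scene [381.3 178.7] [375 176  14   6  65] [ 0.487 -0.068  0.091]
scene [ 59.5 190.3] [ 48 183  24  18 297] [1.069 0.585 0.091]
scene [439.2 184.5] [427 182  22   6  53] [ 0.35  -0.15   0.091]
scene [245.7 211.5] [239 208  15   8  80] [0.616 0.304 0.091]
scene [ 47.4 220.4] [ 38 213  19  16 228] [0.926 0.659 0.091]
scene [ 49.2 238.3] [ 40 231  20  17 238] [0.84  0.682 0.091]
side [372.9 116.9] [369 112  10  10  83] [0.842 0.671 0.091]
side [394.7 117. ] [392 112   6  10  46] [0.923 0.652 0.091]
side [322.1 153.7] [317 149  12  10 107] [0.602 0.303 0.091]
side [307.9 198.9] [301 192  15  15 202] [0.532 0.001 0.091]
side [282.5 209.5] [274 202  19  16 248] [ 0.47  -0.044  0.091]
7.0 [ 0.4719 -0.0492  0.2297]
[381.3 178.7] [282.5 209.5] [ 0.4725 -0.0543  0.0986] 0.0068 [-0.001 -0.005  0.131]
[245.7 211.5] [322.1 153.7] [0.6055 0.308  0.0928] 0.009 [-0.102  0.368  0.137]
[ 47.4 220.4] [394.7 117. ] [0.9251 0.6589 0.0901] 0.0024 [-0.389  0.745  0.141]
[ 49.2 238.3] [372.9 116.9] [0.8447 0.6809 0.0882] 0.0003 [-0.307  0.76   0.142]
[[-0.996  0.087  0.003]
 [ 0.087  0.996 -0.   ]
 [-0.003 -0.    -1.   ]] [-0.1   0.17 -0.26  1.14 -0.   -0.02] 0.08557986871661341
```

View pics/wrist4.png

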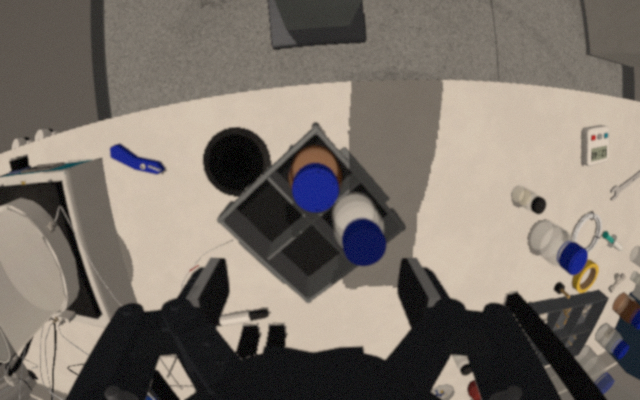

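Brown stands in the near cell at cap (315,188); the stored bottle is at cap (363,242) and the left and far cells are empty. Next is the clear bottle.

Request:
jog_arm(series=[0, 0, 0, -15, 55, 0, 0, 0, 0, 0, -31, 112, 0, 0, 0, 0, 0, -47, 170, 0, 0, 0, 0, 0, -62, 225, 0, 0, 0, 0, 0, -77, 280, 0, 0])

```text
clock: 7.62
tool_pos: [0.5718, 0.2246, 0.2266]
orientation: [-0.137, -3.136, 0.002]
contact_force: [0.7, -0.3, 0.9]
gripper_width: 0.0858
finger_force: 0.0
```

Request:
jog_arm(series=[0, 0, 0, -10, 40, 0, 0, 0, 0, 0, -22, 81, 0, 0, 0, 0, 0, -22, 81, 0, 0, 0, 0, 0, -22, 81, 0, 0, 0, 0, 0, -22, 81, 0, 0])

```text
clock: 8.25
tool_pos: [0.6006, 0.3006, 0.228]
orientation: [-0.139, -3.137, 0.001]
contact_force: [0.8, -0.2, -1.0]
gripper_width: 0.0853
finger_force: 0.0
```

```bash
python3 look.py 5 wrist side scene
python3 - <<'E'
from h import *
c=load("wrist4")
P=np.array([plane(*fray(c,u,v),.058) for u,v in [(316,123),(220,222),(308,301),(300,218)]])
print(P.round(4),(P[0]+P[2])/2)
E
```

```text
wrist [ 25.1 117.5] [ 11 101  29  35 821] [ 0.471 -0.038  0.104]
wrist [ 51.8 159.8] [  35  142   35   38 1021] [0.531 0.002 0.104]
wrist [324.1 192. ] [ 303  169   44   46 1587] [0.6   0.309 0.104]
wrist [564.  316.7] [551 302  27  31 552] [0.826 0.662 0.104]
wrist [543.6 355.4] [535 346  17  21 218] [0.907 0.652 0.104]
side [373.  116.9] [369 112  10  10  82] [0.843 0.671 0.091]
side [394.2 116.7] [390 113   8   9  50] [0.922 0.656 0.091]
side [322.1 153.9] [317 149  12  10  99] [0.602 0.301 0.091]
side [307.8 198.4] [300 191  16  16 222] [0.532 0.004 0.091]
side [282.4 209. ] [274 201  18  17 261] [ 0.47  -0.041  0.091]
scene [354.  176.7] [348 174  13   6  61] [ 0.55  -0.025  0.091]
scene [381.3 178.6] [375 176  14   6  64] [ 0.487 -0.069  0.091]
scene [ 59.5 190.3] [ 48 183  24  18 300] [1.069 0.585 0.091]
scene [439.  184.6] [427 182  22   7  55] [ 0.35  -0.149  0.091]
scene [ 47.6 220.3] [ 38 213  19  16 230] [0.926 0.658 0.091]
scene [ 49.2 238.3] [ 40 231  21  17 233] [0.84  0.682 0.091]
8.4 [0.601  0.3009 0.2287]
[[ 0.414  -0.0422  0.058 ]
 [ 0.5127 -0.1606  0.058 ]
 [ 0.6286 -0.0706  0.058 ]
 [ 0.5153 -0.0686  0.058 ]] [ 0.52131114 -0.05637404  0.058     ]
```

View pics/wrist5.png

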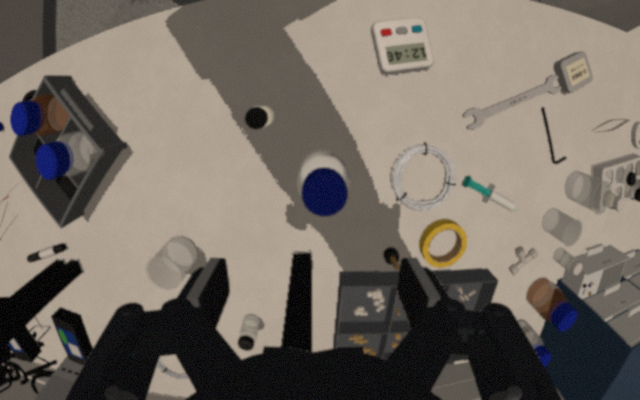

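The clear bottle's cap (324,192) is under the gripper, about 4 mm off in y, with the surroundings clear. The post is at (302,300), behind.

Request:
jog_arm(series=[0, 0, 0, -1, 4, 50, 0, 0, 0, 0, -1, 4, 100, 0, 0, 0, 0, -1, 4, 135, 0, 0, 0, 0, -1, 4, 152, 0, 0, 0, 0, -1, 4, 159, 0])

```text
clock: 9.02
tool_pos: [0.6025, 0.3054, 0.0691]
orientation: [-0.138, -3.138, 0.0]
contact_force: [-0.6, 0.6, -0.4]
gripper_width: 0.0856
finger_force: 0.0
```

Request:
jog_arm(series=[0, 0, 0, 0, 0, 0, 160, 0, 0, 0, 0, 0, 0, 180, 0, 0, 0, 0, 0, 0, 200, 0, 0, 0, 0, 0, 0, 200, 0, 0, 0, 0, 0, 0, 200], squeeze=40)

```text
clock: 9.65
tool_pos: [0.6038, 0.307, 0.0711]
orientation: [0.136, 3.136, 0.004]
contact_force: [-0.0, 2.5, 6.2]
gripper_width: 0.0409
finger_force: 40.0
```

Request:
jog_arm(series=[0, 0, 0, 0, 0, -10, 200, 0, 0, 0, 0, 0, -30, 200, 0, 0, 0, 0, 0, -70, 200, 0, 0, 0, 0, 0, -115, 200, 0, 0, 0, 0, 0, -150, 200])

```text
clock: 10.28
tool_pos: [0.6021, 0.3052, 0.2208]
orientation: [-0.137, -3.138, 0.002]
contact_force: [0.5, 0.7, -2.0]
gripper_width: 0.041
finger_force: 40.7
```

Request:
jog_arm(series=[0, 0, 0, 0, -30, 0, 200, 0, 0, 0, 0, -90, 0, 200, 0, 0, 0, 0, -150, 0, 200, 0, 0, 0, -1, -210, 0, 200, 0, 0, 0, -1, -270, 0, 200])

```text
clock: 10.9
tool_pos: [0.5786, 0.0345, 0.2189]
orientation: [-0.137, -3.137, 0.002]
contact_force: [1.0, 0.2, -2.7]
gripper_width: 0.0407
finger_force: 40.9
```

Request:
jog_arm(series=[0, 0, 0, -1, -50, 0, 200, 0, 0, 0, -1, -85, 0, 200, 0, 0, 0, -1, -97, 10, 200, 0, 0, 0, -1, -97, 50, 200, 0, 0, 0, -1, -97, 72, 200])

```text
clock: 11.52
tool_pos: [0.5705, -0.0595, 0.1446]
orientation: [-0.137, -3.134, -0.001]
contact_force: [-0.2, -0.7, -3.0]
gripper_width: 0.0413
finger_force: 40.9
```

```bash
python3 look.py 6 wrist scene side|tail -1;python3 - <<'E'
from h import *
w=load("wrist6")["img"][60:340,150:480]; s=load("scene6")["img"][130:220,310:430]; d=load("side6")["img"][130:250,240:370]
r=lambda a,f:cv2.resize(a,None,fx=f,fy=f,interpolation=cv2.INTER_CUBIC)
o=np.zeros((600,800,3),np.uint8)
w=r(w,1.2);s=r(s,2.8);d=r(d,2.5)
o[:w.shape[0],:w.shape[1]]=w; o[340:340+s.shape[0],:s.shape[1]]=s; o[:d.shape[0],420:420+d.shape[1]]=d
cv2.imwrite("pics/m6.png",cv2.convertScaleAbs(o,alpha=1.6)[:,:,::-1])
E
```

```text
11.675 [ 0.5705 -0.0592  0.1455]
```

View pics/m6.png

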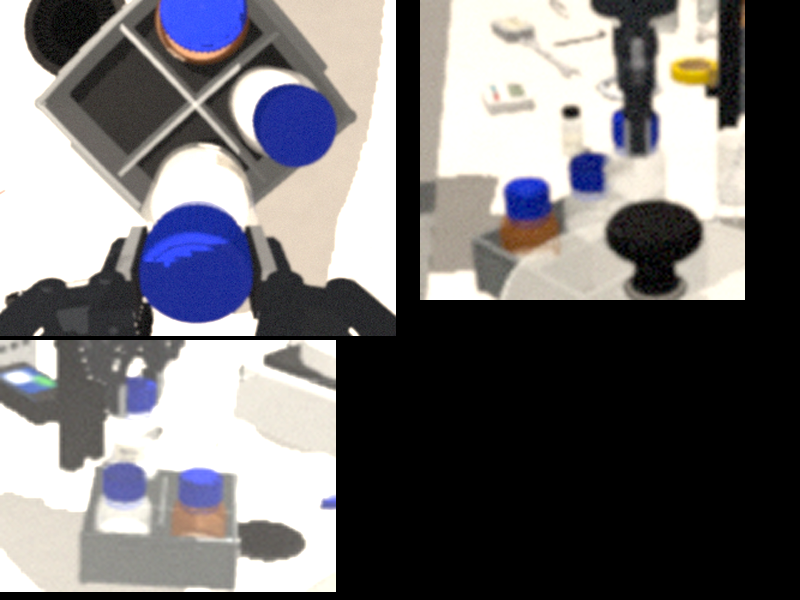

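The clear bottle hangs over the far cell; the divider cross shows at wrist pixel (313,147), left corner (184,145) and right corner (445,157). I'll check the fit against these.

Run:
```python
from h import *
c=load("wrist6")
for u,v in [(313.3,146.7),(184,145.5),(445,157)]: print(plane(*fray(c,u,v),.058).round(4))
```

```text
[ 0.5228 -0.0561  0.058 ]
[ 0.5103 -0.1578  0.058 ]
[0.5377 0.0485 0.058 ]
```

Request:
jog_arm(series=[0, 0, 0, -2, -3, 4, 200, 0, 0, 0, -2, -3, 20, 200, 0, 0, 0, -2, -3, 40, 200, 0, 0, 0, -2, -3, 57, 200, 0, 0, 0, -2, -3, 65, 200])

```text
clock: 12.3
tool_pos: [0.5746, -0.0631, 0.0824]
orientation: [0.137, 3.138, -0.0]
contact_force: [-0.5, 0.9, -2.2]
gripper_width: 0.041
finger_force: 41.0
```

Request:
jog_arm(series=[0, 0, 0, 0, 0, 2, 200, 0, 0, 0, 0, 0, 3, 200, 0, 0, 0, 0, 0, 4, 200, 0, 0, 0, 0, 0, 5, 200, 0, 0, 0, 0, 0, 6, 200])

```text
clock: 12.92
tool_pos: [0.5748, -0.0632, 0.0771]
orientation: [0.137, 3.137, 0.0]
contact_force: [-0.8, 0.1, 6.1]
gripper_width: 0.0416
finger_force: 41.1
```

Seated (+6 N). Releasing and lifting clear.

Request:
jog_arm(series=[0, 0, 0, 0, 0, 0, 120, 0, 0, 0, 0, 0, 0, 100, 0, 0, 0, 0, 0, 0, 80, 0, 0, 0, 0, 0, 0, 75, 0, 0, 0, 0, 0, 0, 75])

```text
clock: 13.55
tool_pos: [0.5742, -0.0632, 0.0763]
orientation: [0.137, 3.139, -0.0]
contact_force: [0.1, -0.1, -0.0]
gripper_width: 0.0607
finger_force: 0.0
```

Request:
jog_arm(series=[0, 0, 0, 0, 0, -10, 75, 0, 0, 0, 0, 0, -40, 75, 0, 0, 0, 0, 0, -90, 60, 0, 0, 0, 0, 0, -130, 20, 0, 0, 0, 0, 0, -150, 0])

```text
clock: 14.18
tool_pos: [0.5755, -0.0633, 0.23]
orientation: [0.137, 3.134, -0.001]
contact_force: [1.2, 0.3, -0.9]
gripper_width: 0.0853
finger_force: 0.0
```

Request:
jog_arm(series=[0, 0, 0, 0, 0, 0, 0, 0, 0, 0, 0, 0, 0, 0, 0, 0, 0, 0, 0, 0, 0, 0, 0, 0, 0, 0, 0, 0, 0, 0, 0, 0, 0, 0, 0])

```text
clock: 14.8
tool_pos: [0.5739, -0.0631, 0.2257]
orientation: [-0.137, -3.138, -0.0]
contact_force: [-0.0, 0.9, -0.5]
gripper_width: 0.0855
finger_force: 0.0
```

```bash
python3 look.py 7 wrist side
```

```text
wrist [321.3  73.6] [ 296   49   51   50 1958] [ 0.469 -0.048  0.104]
wrist [127.9  84.1] [106  71  53  25 543] [ 0.449 -0.229  0.104]
wrist [376.5 142.1] [ 353  119   48   48 1804] [ 0.532 -0.005  0.104]
wrist [316.3 193.2] [ 293  169   48   49 1823] [ 0.573 -0.061  0.104]
wrist [637.9 317.6] [635 311   5  13  35] [0.901 0.6   0.104]
side [372.7 116.8] [369 112   9  10  80] [0.842 0.672 0.091]
side [394.8 117. ] [392 113   6   9  43] [0.923 0.652 0.091]
side [307.9 199. ] [301 192  15  15 202] [0.532 0.    0.091]
side [328.  205.8] [320 201  17  12 154] [ 0.574 -0.043  0.091]
side [282.6 209.5] [274 202  19  16 246] [ 0.47  -0.044  0.091]
14.9 [ 0.5741 -0.0631  0.226 ]
```

View pics/wrist7.png

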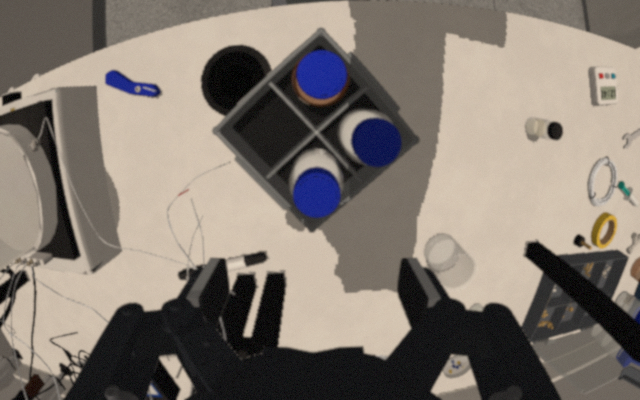

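All three bottles stand upright in their own cells: brown (321,74), stored (376,142) and clear (316,193). The gripper is clear and nothing else has moved.

```bash
python3 -c "from workcell import ctrl; print(ctrl.sign_off())"
```

```text
the job is handed in; nothing more can be done
None
```

Both bottles now stand upright on the floor of their own empty carrier cells, the stored bottle and the other items were left alone, and the job was handed in at about 15 s of the 61 s allowed.

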